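Set the leaf spring of a tube clamp

TASK

Set the holding pressure of the tube clamp for the next batch of tubes: its steel leaf spring should give by 9 mm when it is pressed straight down with 12 N on the red stud at its mid-span. Press the stud to judge the leaf, slide the leaf in or out of the clamp head by its black finger grip as needed, and finish with a test press on the stud, held steadily at 12 N for a second, that shows the 9 mm; then let go. Never press the stud with more than 20 N, and do not disturb the other things on the table.

Things in the scene. Friction and masses are not known exactly. Their poses are not given: they have to be found in the camera images.
- clamp: tube clamp fixed to the table: blue base plate 350 x 120 x 12 mm; origin under its centre, x along the leaf spring from the clamp head to the free tip, y across, z up. The head (85 x 62 mm, 122 mm high) stands at x = -170 to -84 mm; an empty V cradle for tubes, up to 55 mm high, at x = 50 to 146 mm under the leaf
- leaf: steel leaf spring, 26 mm wide, 2 mm thick, level at 100 mm above the table when free, sticking out of the head along clamp x; its origin lies in the leaf 85 mm behind the stud, its tip 100 mm past the stud. It slides stiffly in the head (7 to 12 N) and stays; it bends as a plain linear spring and springs back fully. At the start it sticks out 25 to 50 mm too far and is too soft: 12 N give 13 to 21 mm
- press_stud: slightly soft red domed press stud (fingers sink in about 0.4 mm at 12 N) riveted on the leaf at mid-span, 18 mm in diameter; origin at the top of its dome, 106.5 mm above the table when the leaf is free, on the clamp's x axis (y = 0) at clamp x = 10 to 75 mm at the start; it goes down with the leaf (and tilts up to 0.15 rad). The right place differs from time to time: clamp x = -16 to 26 mm
- slide_grip (a point): centre of the top of the black ribbed finger grip on the leaf, 45 mm from the stud towards the tip, 134 mm above the table; 26 mm long along the leaf, 14 mm thick across it, 30 mm tall above its flat foot (34 x 24 x 4 mm). Pushed towards the head it makes the leaf stiffer: per mm of travel the give at 12 N changes by about 0.16 mm when it is near 9 mm, 0.22 mm when near 16 mm
- mug_red: red mug, 80 mm wide, 92 mm tall, origin under its centre; not part of the job
- cup_white: white ceramic mug, 84 mm wide, 85 mm tall, origin under its centre; not part of the job
- tube_clear: clear plastic measuring tube standing upright, 54 mm wide, 214 mm tall with a notched rim, origin under its centre; not part of the job
- tube_amber: amber measuring tube, otherwise the same, origin under its centre; not part of the job
- scissors: scissors lying flat, 205 mm long, black finger loops, origin at the pivot; not part of the job
- screwdriver: screwdriver with yellow handle lying beside the clamp, 180 mm long, 26 mm thick, origin under its middle; not part of the job
- spare_leaf: spare steel leaf with its own small red stud and black rubber foot, lying flat on the table beside the clamp, 200 x 30 x 14 mm, origin under its middle; not part of the job
- cord_card: flat piece of cardboard with white winding, 110 x 85 x 9 mm, origin under its middle; not part of the job

How it is judged:
By the outcome, as a careful person would: the job done as asked, in the order asked, and still so for the second after the job is handed in, with the robot touching nothing.
It also fails if it takes over 70 s, if anything falls off the work surface, if the arm or the gripper's body presses on something with over 40 N, if the wrist force passes 120 N, or if a joint passes its speed limit or range.

ROBOT

A 7-joint arm with a two-finger parallel gripper is mounted at the origin on the work surface. World frame = base frame: x ahead of the robot, y to its left, z up, the work surface at z = 0. Lengths are in m, angles in rad, forces in N, time in s.
With the tool pointing down it reaches from about 0.4 to 0.85 m from the base axis. Payload 10.4 kg.
Tool frame: the origin (TCP) lies at the very end of the fingers, on their centre line; the grasp point (between the pads) lies 19 mm behind it (manip.tcp_to_grasp is the distance from the TCP to the grasp point, in m); x points along the fingers, y is the direction in which the jaws open and shut, and the axes are right-handed (so a half turn about x gives the same grasp; the last joint's range is limited). The gripper opens to 85 mm and grips with 20 to 120 N. Pads are 22 mm wide; open, the fingers measure 114 mm over their backs; the gripper's body (76 mm by 85 mm) begins 54 mm behind the grasp point. The pads swing forward as they close: fully open they stand 13 mm farther back than shut.
Start: joints at [1.086, 0.332, -0.065, 1.46, 0.022, 1.35, -0.088], TCP at [0.278, -0.56, 0.231] pointing down, gripper open.
Joint ranges: [-2.6, 2.6], [-0.5, 2.12], [-1.47, 1.34], [0.16, 2.42], [-1.27, 4.41], [0.06, 2.06], [-2.6, 2.6]. Speed limits (rad/s): [2.22, 2.22, 2.79, 2.79, 3.14, 3.14, 3.14].

INTERFACE

Orientations are given as a unit quaternion [x, y, z, w].
In Python, from workcell import manip, cams, hand_in gives the robot as it stands.
- The arm moves only by the shell command python3 -m handwheel 'ROWS' [FORCE]. ROWS is text: rows parted by semicolons, each of 7 numbers parted by spaces: the shift along the tool's x, y, z in mm, then the turn, a rotation vector about the tool's x, y, z in rad, then the finger opening in mm, from 0 to 85.4. A call has 1 to 8 rows; each row shifts and turns the commanded pose from where the row before left it, along the tool's axes as they then stand; what a row does not reach is not made up. A row lasts 1/10 s, in which the tool goes at most 50 mm and 8.59 degrees, less where a joint would pass 70% of its speed; a pose out of reach is approached as far as the arm can. A call with a gripper value outside its range is refused whole. The fingers move at their own pace and stop on an object; FORCE is the grip in N (left out, the last holds). Time passes only in rows, so rows that do not move let the fingers close. It gives the time, the measured TCP pose, the force and the opening at its end, in the units of the state.
- manip.get_obs(): the state, without advancing time (a new reading comes with each control period).
- cams.camera(name): name is "scene" or "top" or "wrist"; returns a dict with "color" (400x640x3 uint8, blue, green, red), "depth" (400x640 float32, m along the optical axis (not along the pixel's ray), 0 where there is no reading), "camera_matrix" (3x3 intrinsics, pixels), "origin" and "attitude" of the camera in the world; the wrist camera has in their place "T_tool_cam" (4x4, takes a point from camera to tool coordinates, whose origin is the TCP and whose axes are the tool frame's). Camera axes: x right, y down, z forward; pixel columns grow to the right and rows downward; lengths in m; the calibration is good to about 2 mm. A picture is of the moment at which its call begins: read the wrist's pose just before it.
- hand_in(): hands the job in, once; it reports no verdict.
Trained networks look in the newest picture that a camera, given by its name, has taken for a name from the list of things; names that differ only in an ending like _2 or _b are one class to them, and where a whole thing is asked for, a point or a joint stands for the part that bears it (a point fixed in the world has none). Each returns a list of dicts, best first, with "conf" (0 to 1); they miss things now and then, are a little off and sometimes report something else, mostly with a low value. They report only what shows in the picture. A call takes as long as a camera call.
- cams.recognise(camera, thing): "box" ([left, top, width, height] in pixels, round what is visible of it).
- cams.outline_of(camera, thing): "region" (400x640 bool, what is visible of it) and "box" ([left, top, width, height] in pixels, round what is visible of it).
The state is a dict: "clock": time; "joint_pos": joint angles; "joint_velocities": joint speeds; "tau": joint torques, N m; "position": TCP position; "ee_rot": TCP orientation; "ft_force": force on the tool from outside, world axes, zero at the start; "torque": the same for the moment, N m; "grip_width": opening from 0.0 (shut) to 1.0 (fully open).
Only numpy, scipy, OpenCV 4.12 (cv2) and the standard library are available. Lean on these libraries where they do the work, as an engineer would, in place of code of your own. Each camera call takes 0.05 s, during which the arm holds its last target.

## Working session

There is one attempt and no reset: what is moved stays moved. The work goes in short steps, Python scripts to look and compute and a shell command to move; the robot and the scene stay as the last step left them, time stands still between calls to the robot, and variables do not carry over. Pictures are saved under pics/ and viewed, and the job is handed in when it is done.

```bash
ls; mkdir -p pics
cat > h.py <<'E'
import numpy as np, cv2
from scipy.spatial.transform import Rotation as R
from workcell import manip, cams, hand_in
def pose():
    o=manip.get_obs(); return np.array(o["position"]),R.from_quat(o["ee_rot"]),o
E
python3 - <<'E'
from h import *
p,r,o=pose(); print(o); 
for n in ["scene","top","wrist"]:
    c=cams.camera(n); cv2.imwrite(f"pics/{n}0.png",c["color"])
    print(n,{k:(v.tolist() if hasattr(v,'tolist') else v) for k,v in c.items() if k not in("color","depth")})
    for t in ["clamp","leaf","press_stud","slide_grip"]:
        print(t,[(round(d["conf"],2),d["box"]) for d in cams.recognise(n,t)])
E
```

```text
pics
{'clock': 0.0, 'joint_pos': array([ 1.08643546,  0.33288137, -0.06468052,  1.46094539,  0.02157032,
        1.34991578, -0.0884959 ]), 'joint_velocities': array([ 0.00311477,  0.00028594,  0.00139815,  0.00048431, -0.00051205,
        0.00053314,  0.0006801 ]), 'tau': array([-4.67068567e-04, -6.25450301e+01,  4.89622657e-02, -3.91596901e+01,
        1.61656685e-02,  9.96328716e-03,  6.42337000e-05]), 'position': array([ 0.27827518, -0.55920312,  0.23050801]), 'ee_rot': array([-0.68821023, -0.16230773,  0.68847719, -0.16131347]), 'ft_force': array([ 0.01034581, -0.4952388 , -0.81004289]), 'torque': array([0.01052821, 0.02549045, 0.0680366 ]), 'grip_width': 1.0021405507323322}
scene {'camera_matrix': [[448.3852480044749, 0.0, 320.4067284057279], [0.0, 448.3852480044749, 196.63737098597502], [0.0, 0.0, 1.0]], 'origin': [0.9262922272226134, -0.6621153206844155, 1.1603010395756992], 'attitude': [0.9158861252760372, 0.26643035540568577, -0.07988048051222389, -0.28945911641954425]}
clamp [(0.85, [300.8, 141.2, 54.3, 112.2])]
leaf [(0.65, [321.9, 145.0, 19.4, 58.0])]
press_stud []
slide
[... 350 characters left out ...]
 [(0.92, [235.8, 181.2, 125.2, 84.6])]
leaf [(0.61, [246.1, 202.6, 75.5, 39.6]), (0.42, [235.2, 183.1, 126.1, 82.9])]
press_stud [(0.48, [277.7, 223.0, 9.1, 3.9]), (0.32, [160.1, 137.2, 40.3, 43.6])]
slide_grip []
wrist {'camera_matrix': [[347.9933961735119, 0.0, 313.1263581426011], [0.0, 347.9933961735119, 193.36250891020362], [0.0, 0.0, 1.0]], 'T_tool_cam': [[-0.0006552632894251413, -0.30206939228776025, 0.9532857141869491, -0.14196786124312957], [0.9999997852664434, -0.0001885420756039932, 0.0006276296283639451, 0.0007439327147976682], [-9.853233225035944e-06, 0.9532859207471734, 0.3020694509680264, -0.07693341436338073], [0.0, 0.0, 0.0, 1.0]]}
clamp []
leaf []
press_stud []
slide_grip []
```

View pics/scene0.png

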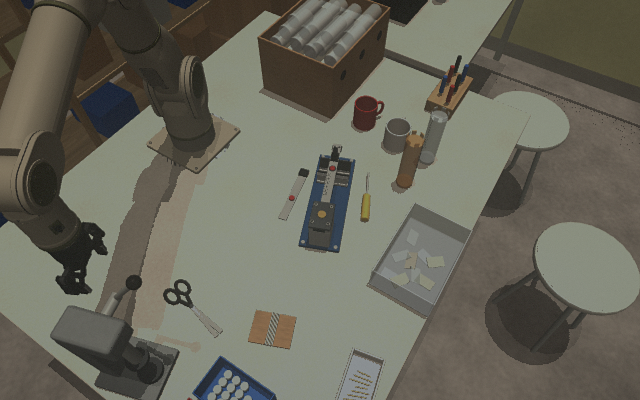

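View pics/top0.png

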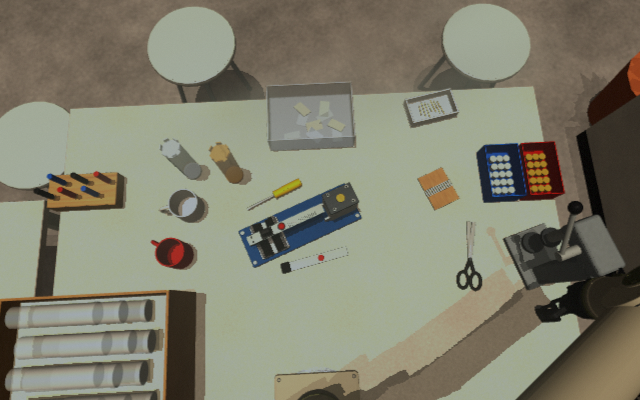

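```bash
cat >> h.py <<'E'
def toworld(c,u,v,z=None,d=None,T=None):
    K=c["camera_matrix"]; 
    if T is None: o=np.array(c["origin"]); A=R.from_quat(c["attitude"]).as_matrix()
    else: o,A=T
    ray=A@np.array([(u-K[0][2])/K[0][0],(v-K[1][2])/K[1][1],1.0])
    s=(z-o[2])/ray[2] if z is not None else d
    return o+s*ray
def wristT(c,p,r):
    T=np.array(c["T_tool_cam"]); M=r.as_matrix()
    return p+M@T[:3,3], M@T[:3,:3]
E
python3 - <<'E'
from h import *
for n,box in (("top",(220,160,160,120)),("scene",(270,120,120,150))):
    c=cams.camera(n); x,y,w,h=box
    im=c["color"][y:y+h,x:x+w]; s=5 if n=="top" else 4
    cv2.imwrite(f"pics/{n}1.png",cv2.resize(im,None,fx=s,fy=s,interpolation=cv2.INTER_CUBIC))
    hsv=cv2.cvtColor(c["color"],cv2.COLOR_BGR2HSV)
    m=(((hsv[...,0]<8)|(hsv[...,0]>172))&(hsv[...,1]>150)&(hsv[...,2]>60)).astype(np.uint8)
    N,l,st,ce=cv2.connectedComponentsWithStats(m)
    for i in range(1,N):
        if st[i,4]>5 and x<ce[i][0]<x+w and y<ce[i][1]<y+h:
            u,v=ce[i]; print(n,"red",ce[i],st[i], toworld(c,u,v,z=.1055), c["depth"][int(v),int(u)], toworld(c,u,v,d=c["depth"][int(v),int(u)]))
    b=((hsv[...,0]>95)&(hsv[...,0]<130)&(hsv[...,1]>120)).astype(np.uint8); b[:y]=0;b[y+h:]=0;b[:,:x]=0;b[:,x+w:]=0
    pts=np.argwhere(b)[:,::-1].astype(float)
    N,l,st,ce=cv2.connectedComponentsWithStats(b); print([ (ce[i],st[i,4]) for i in range(1,N) if st[i,4]>15])
    W=np.array([toworld(c,u,v,z=.012)[:2] for u,v in pts]); rect=cv2.minAreaRect((W*1000).astype(np.float32)); print(rect, cv2.boxPoints(rect))
E
```

```text
top red [280.96428571 225.71428571] [278 223   7   6  28] [0.51328761 0.07400841 0.1055    ] 1.1576105 [0.51304764 0.07389771 0.10679359]
top red [320.85714286 257.19047619] [319 255   5   5  21] [ 0.42166331 -0.03062235  0.1055    ] 1.2294303 [ 0.43128243 -0.03117248  0.014146  ]
[(array([298.95687332, 207.65498652]), np.int32(371)), (array([299.24829932, 236.50765306]), np.int32(1176))]
((532.38525390625, 25.667953491210938), (116.60404968261719, 344.8614501953125), 22.011335372924805) [[ 413.70758  163.67914]
 [ 542.9582  -156.04526]
 [ 651.0629  -112.34323]
 [ 521.8123   207.38116]]
scene red [332.14285714 167.92857143] [330 167   5   3  14] [0.5129778  0.07341796 0.1055    ] 1.3441353 [0.51400979 0.07158145 0.10813368]
scene red [291.         197.28571429] [289 196   5   4  14] [ 0.46973978 -0.08189455  0.1055    ] 1.3997025 [ 0.42889231 -0.02998255  0.0111276 ]
[]Traceback (most recent call last):
  File "<stdin>", line 15, in <module>
cv2.error: OpenCV(4.12.0) /io/opencv/modules/imgproc/src/convhull.cpp:143: error: (-215:Assertion failed) total >= 0 && (depth == CV_32F || depth == CV_32S) in function 'convexHull'
```

```bash
cat >> h.py <<'E'
ANG=np.deg2rad(112.0)
def desired(flip=1,ang=ANG):
    cx=np.array([np.cos(ang),np.sin(ang),0]); x=np.array([0,0,-1.]); z=flip*cx; y=np.cross(z,x)
    return R.from_matrix(np.column_stack([x,y,z]))
def delta(target,flip=1):
    p,r,o=pose(); Rt=desired(flip)
    print("clk",round(o["clock"],2),"p",p.round(4),"F",np.round(o["ft_force"],2),"grip",round(o["grip_width"]*85.4,1),"q",o["joint_pos"].round(2))
    print("shift tool mm",(r.inv().apply(np.array(target)-p)*1000).round(2),"rotvec",(r.inv()*Rt).as_rotvec().round(4))
E
python3 - <<'E'
from h import *
p,r,o=pose(); print(r.as_matrix().round(3))
for f in (1,-1): delta([.5133,.0738,.20],f)
c=cams.camera("top")
for t in ["tube_clear","tube_amber","screwdriver","cup_white","mug_red"]:
    for d in cams.recognise("top",t)[:1]:
        x,y,w,h=d["box"]; print(t,d["conf"],toworld(c,x,y,z=.1).round(3),toworld(c,x+w,y+h,z=.1).round(3))
E
```

```text
[[ 0.     0.446 -0.895]
 [-0.    -0.895 -0.446]
 [-1.     0.    -0.   ]]
clk 0.85 p [ 0.2785 -0.5595  0.2313] F [ 0.13 -0.36  1.38] grip 85.4 q [ 1.09  0.33 -0.06  1.46  0.02  1.35 -0.09]
shift tool mm [  31.3  -462.37 -492.41] rotvec [ 1.6487e+00 -1.0000e-04 -1.0000e-04]
clk 0.85 p [ 0.2785 -0.5595  0.2313] F [ 0.13 -0.36  1.38] grip 85.4 q [ 1.09  0.33 -0.06  1.46  0.02  1.35 -0.09]
shift tool mm [  31.3  -462.37 -492.41] rotvec [-1.4929e+00  1.0000e-04 -1.0000e-04]
tube_clear 0.62 [0.79  0.423 0.1  ] [0.659 0.305 0.1  ]
tube_amber 0.57 [0.773 0.28  0.1  ] [0.637 0.185 0.1  ]
screwdriver 0.66 [0.652 0.158 0.1  ] [0.554 0.022 0.1  ]
cup_white 0.65 [0.634 0.417 0.1  ] [0.522 0.288 0.1  ]
mug_red 0.84 [0.497 0.441 0.1  ] [0.414 0.317 0.1  ]
```

Run:
```python
from h import *
G={}
for n in ("top","scene"):
    c=cams.camera(n); D=c["depth"]; K=c["camera_matrix"]
    v,u=np.nonzero(D>0); d=D[v,u]
    P=np.stack([(u-K[0][2])/K[0][0]*d,(v-K[1][2])/K[1][1]*d,d],1)
    W=P@R.from_quat(c["attitude"]).as_matrix().T+np.array(c["origin"])
    for x,y,z in W:
        if 0<x<.9 and -.9<y<.5 and z>.02: 
            k=(int(x//.05),int((y+.9)//.05)); G[k]=max(G.get(k,0),z)
print("cols y:",[round(-.9+.05*j,2) for j in range(28)])
for i in range(17,-1,-1): print(f"{i*.05:.2f}"," ".join(f"{int(G.get((i,j),0)*1000):4d}" for j in range(28)))
```

```text
cols y: [-0.9, -0.85, -0.8, -0.75, -0.7, -0.65, -0.6, -0.55, -0.5, -0.45, -0.4, -0.35, -0.3, -0.25, -0.2, -0.15, -0.1, -0.05, 0.0, 0.05, 0.1, 0.15, 0.2, 0.25, 0.3, 0.35, 0.4, 0.45]
0.85    0    0    0    0    0    0    0    0   44   39    0   43    0    0   88   93   29   28   23    0   91    0    0    0    0    0    0    0
0.80    0    0    0    0    0    0    0    0   39   45   43   44    0    0   90   90   21   30   29   24   92    0    0    0    0    0    0    0
0.75    0    0    0    0    0    0    0    0    0    0    0    0    0    0   92   91   91   90   90   90   90    0    0    0    0    0    0    0
0.70    0    0    0   74   75   75   74   74    0    0    0    0    0    0    0    0    0    0    0    0    0  219  220    0  218  219    0    0
0.65    0    0    0   74   31   76   30   76    0    0    0    0    0    0    0    0    0    0   32   28    0  219  218    0  219  218    0    0
0.60    0    0    0   75   31   74   30   75    0    0    0    0    0    0    0  125  123    0   30   32   25    0    0    0   89   90    0    0
0.55    0    0    0   75   74   78   75   74    0
[... 990 characters left out ...]
    0    0  389  640  653  662  662  647    0    0    0    0    0    0    0    0    0    0    0    0  231  246  246  246
0.15    0    0    0    0    0    0    0    0  652  667  679  683  681    0    0    0    0    0    0    0    0    0    0    0  229  234  246  245
0.10    0    0    0    0    0    0    0    0    0  659  678  696  699  686  655  626    0    0    0   20   20    0    0    0  229  223  236  242
0.05    0    0    0    0    0    0    0    0    0    0    0  695  695    0  629  620  593  551  334  307   20    0    0    0  229  230  232  246
0.00    0    0    0    0    0    0    0    0    0    0    0    0    0    0  574  541  419  494  437  328    0    0    0    0  127    0    0  224
```

```bash
python3 -m handwheel '0 -20 -9 0 0 0 0; 0 -40 -20 0 0 0 0; 0 -40 -20 0 0 0 0; 0 -35 -18 0 0 0 0; 0 -5 -35 -0.1 0 0 0; 0 0 -42 -0.12 0 0 0; 0 0 -42 -0.12 0 0 0; 0 0 -42 -0.12 0 0 0' 40; python3 -c "
from h import *; delta([.5133,.0738,.18],-1)"
```

```text
clock: 2.05
position: [0.4061, -0.3087, 0.2316]
ee_rot: [0.633, 0.316, -0.632, 0.316]
ft_force: [0.6, -1.2, -0.9]
grip_width: -0.003
clk 2.05 p [ 0.4061 -0.3087  0.2316] F [ 0.62 -1.16 -0.88] grip -0.3 q [ 0.84  0.1  -0.3   1.75  0.03  1.3  -0.11]
shift tool mm [  51.43 -144.11 -370.24] rotvec [-1.0284e+00  4.0000e-04 -7.0000e-04]
```

```bash
python3 -m handwheel '0 -14.5 -37.3 -0.13 0 0 0; 0 -9.6 -38.9 -0.13 0 0 0; 0 -4.5 -39.8 -0.13 0 0 0; 0 1 -40 -0.13 0 0 0; 0 6 -39.6 -0.13 0 0 0; 0 11 -38.5 -0.13 0 0 0; 0 14 -30 -0.13 0 0 0; 0 10 -15 -0.118 0 0 0'
python3 - <<'E'
from h import *
delta([.5133,.0738,.18],-1)
c=cams.camera("wrist"); cv2.imwrite("pics/w1.png",c["color"])
p,r,o=pose(); T=wristT(c,p,r)
for t in ["press_stud","slide_grip","leaf"]: print(t,[(round(d["conf"],2),d["box"]) for d in cams.recognise("wrist",t)])
E
```

```text
clock: 2.85
position: [0.4871, -0.0269, 0.2317]
ee_rot: [0.395, 0.587, -0.394, 0.587]
ft_force: [0.2, -1.0, -0.5]
grip_width: 0.002
clk 2.85 p [ 0.4871 -0.0269  0.2317] F [ 0.19 -0.96 -0.51] grip 0.2 q [ 0.55  0.07 -0.61  1.78  0.04  1.3   0.32]
shift tool mm [ 51.75  62.23 -83.33] rotvec [ 0.0037  0.0001 -0.001 ]
press_stud [(0.79, [381.7, 58.5, 28.9, 30.0])]
slide_grip [(0.96, [368.1, 0.9, 56.4, 230.4])]
leaf [(0.76, [365.8, 0.0, 56.7, 227.5])]
```

View pics/w1.png

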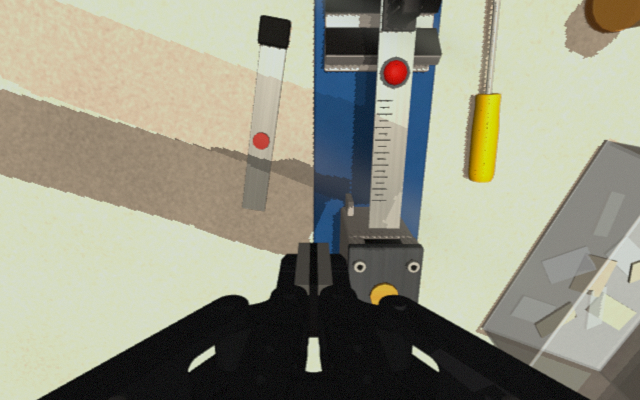

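```bash
cat >> h.py <<'E'
def meas(name):
    p,r,o=pose(); c=cams.camera("wrist"); cv2.imwrite(f"pics/{name}.png",c["color"]); T=wristT(c,p,r)
    hsv=cv2.cvtColor(c["color"],cv2.COLOR_BGR2HSV)
    m=(((hsv[...,0]<8)|(hsv[...,0]>172))&(hsv[...,1]>150)&(hsv[...,2]>60)).astype(np.uint8)
    N,l,st,ce=cv2.connectedComponentsWithStats(m)
    for i in range(1,N):
        if st[i,4]>150: print("red",ce[i].round(1),st[i],"w",toworld(c,*ce[i],z=.104,T=T).round(4))
    return c,T
E
python3 - <<'E'
from h import *
c,T=meas("w2")
print(c["depth"][72,396], toworld(c,396,72,d=c["depth"][72,396],T=T))
a=[toworld(c,385,232,z=.101,T=T),toworld(c,396,72,z=.106,T=T)]
d=a[1]-a[0]; print(a,np.rad2deg(np.arctan2(d[1],d[0])))
hsv=cv2.cvtColor(c["color"],cv2.COLOR_BGR2HSV)
for row in (110,140,170,200,222): print(row,[tuple(x) for x in c["color"][row,360:412:2].max(1).reshape(-1,1)][0:0], np.round(c["depth"][row,364:412:2],3))
E
```

```text
red [396.9  66.4] [385  54  24  26 462] w [0.5106 0.0734 0.104 ]
red [262.3 138. ] [255 131  16  15 193] w [ 0.4365 -0.0118  0.104 ]
0.25165713 [0.5111021  0.06943835 0.10681841]
[array([ 0.55953073, -0.04955837,  0.101     ]), array([0.51126527, 0.06952701, 0.106     ])] 112.0627785112231
110 [] [0.353 0.353 0.353 0.353 0.352 0.353 0.351 0.266 0.266 0.267 0.267 0.267
 0.266 0.267 0.266 0.266 0.267 0.266 0.267 0.266 0.266 0.266 0.266 0.265]
140 [] [0.363 0.362 0.362 0.362 0.361 0.362 0.273 0.273 0.274 0.273 0.273 0.272
 0.274 0.274 0.274 0.272 0.273 0.273 0.273 0.272 0.273 0.275 0.274 0.361]
170 [] [0.372 0.371 0.372 0.371 0.372 0.282 0.281 0.279 0.281 0.281 0.281 0.28
 0.28  0.28  0.28  0.278 0.28  0.28  0.281 0.28  0.28  0.28  0.371 0.372]
200 [] [0.383 0.383 0.381 0.382 0.381 0.288 0.288 0.288 0.289 0.289 0.287 0.288
 0.289 0.289 0.288 0.289 0.289 0.287 0.289 0.289 0.288 0.382 0.381 0.382]
222 [] [0.33  0.329 0.329 0.33  0.293 0.295 0.293 0.295 0.294 0.294 0.293 0.294
 0.295 0.296 0.295 0.294 0.296 0.293 0.294 0.294 0.33  0.328 0.329 0.389]
```

```bash
python3 -c "
from h import *; delta([.512,.0736,.125],-1)"
```

```text
clk 3.1 p [ 0.4865 -0.0312  0.2313] F [ 0.31 -0.26 -0.15] grip 0.1 q [ 0.56  0.07 -0.6   1.79  0.04  1.3   0.32]
shift tool mm [106.21  62.25 -88.21] rotvec [-0.0084  0.0004  0.0003]
```

```bash
python3 -m handwheel '0 20 -25 -0.008 0 0 0; 10 22 -30 0 0 0 0; 20 14 -22 0 0 0 0; 30 6.2 -11.2 0 0 0 0; 26 0 0 0 0 0 0; 0 0 0 0 0 0 0; 0 0 0 0 0 0 0; 0 0 0 0 0 0 0'
python3 - <<'E'
from h import *
delta([.512,.0736,.125],-1)
c,T=meas("w3")
delta([.512,.0736,.125],-1)
E
```

```text
clock: 3.9
position: [0.5122, 0.0741, 0.1469]
ee_rot: [0.396, 0.586, -0.395, 0.587]
ft_force: [0.8, 0.0, 0.3]
grip_width: 0.004
clk 3.9 p [0.5122 0.0741 0.1469] F [0.81 0.03 0.32] grip 0.3 q [ 0.39  0.23 -0.69  1.82  0.16  1.14  0.03]
shift tool mm [21.89 -0.39  0.42] rotvec [ 0.0009  0.001  -0.0019]
red [311.6 221.1] [297 207  31  29 686] w [0.5107 0.0748 0.104 ]
red [183.  249.2] [173 240  21  19 300] w [0.4474 0.0301 0.104 ]
clk 3.95 p [0.5122 0.0743 0.1469] F [-0.47  0.1   0.28] grip -0.1 q [ 0.39  0.23 -0.69  1.82  0.16  1.14  0.03]
shift tool mm [21.89 -0.44  0.54] rotvec [ 0.0012  0.0011 -0.0021]
```

View pics/w3.png

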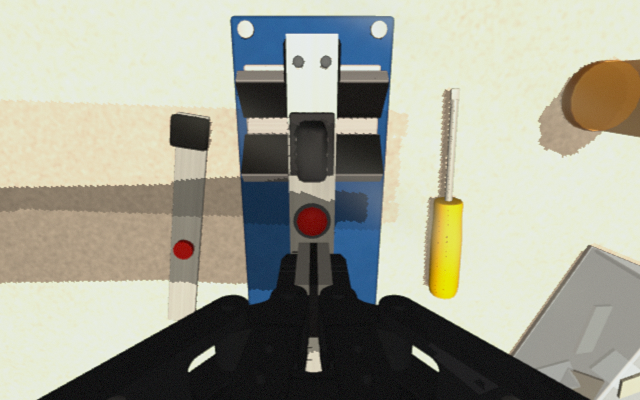

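```bash
python3 -m handwheel '18 -0.4 0.5 0 0 0 0; 14 0 0 0 0 0 0; 4 0 0 0 0 0 0; 0 0 0 0 0 0 0'; for i in 1 2; do python3 -m handwheel '0 0 0 0 0 0 0'; done; python3 -c "
from h import *
delta([.512,.074,.1065],-1)"
```

```text
clock: 4.35
position: [0.5108, 0.0742, 0.109]
ee_rot: [0.394, 0.587, -0.395, 0.587]
ft_force: [-0.3, 0.2, -1.0]
grip_width: 0.001
clock: 4.45
position: [0.5113, 0.0744, 0.1099]
ee_rot: [0.395, 0.587, -0.394, 0.587]
ft_force: [0.2, 0.2, 1.6]
grip_width: -0.001
clock: 4.55
position: [0.5115, 0.0745, 0.11]
ee_rot: [0.395, 0.587, -0.394, 0.587]
ft_force: [-0.3, 0.2, 0.6]
grip_width: -0.002
clk 4.55 p [0.5115 0.0745 0.11  ] F [-0.31  0.21  0.64] grip -0.2 q [ 0.37  0.27 -0.68  1.86  0.19  1.07  0.  ]
shift tool mm [3.49 0.33 0.63] rotvec [ 0.003   0.0004 -0.001 ]
```

```bash
cat >> h.py <<'E'
def samp(n=10):
    S=[]
    for i in range(n):
        o=manip.get_obs(); S.append(np.r_[o["position"]*1000 if hasattr(o["position"],'dtype') else np.array(o["position"])*1000,o["ft_force"],o["torque"]]); cams.camera("wrist")
    S=np.array(S); print("clk",round(manip.get_obs()["clock"],2),"mean",S.mean(0).round(2)[:6],"std",S.std(0).round(2)[:6]); return S
E
python3 -c "
from h import *
samp()"
python3 -m handwheel '4 0 0 0 0 0 0; 4 0 0 0 0 0 0; 4 0 0 0 0 0 0; 0 0 0 0 0 0 0;0 0 0 0 0 0 0';python3 -c "
from h import *
samp()"
```

```text
clk 5.05 mean [ 5.1121e+02  7.4360e+01  1.0961e+02 -6.0000e-02  5.0000e-02  1.2000e-01] std [0.14 0.04 0.22 0.63 0.51 0.44]
clock: 5.55
position: [0.5114, 0.0745, 0.0976]
ee_rot: [0.395, 0.587, -0.394, 0.587]
ft_force: [0.4, -0.7, 5.7]
grip_width: 0.0
clk 6.05 mean [5.1136e+02 7.4480e+01 9.7610e+01 2.0000e-02 1.5000e-01 5.6000e+00] std [0.01 0.01 0.02 0.34 0.54 0.44]
```

```bash
python3 -m handwheel '3 0 0 0 0 0 0; 3 0 0 0 0 0 0; 2 0 0 0 0 0 0; 0 0 0 0 0 0 0;0 0 0 0 0 0 0';python3 -c "
from h import *
samp()"
```

```text
clock: 6.55
position: [0.5116, 0.0743, 0.0901]
ee_rot: [0.395, 0.586, -0.394, 0.587]
ft_force: [-2.2, -1.5, 11.2]
grip_width: 0.002
clk 7.05 mean [511.61  74.27  90.1   -1.58  -1.    10.53] std [0.01 0.01 0.02 0.42 0.38 0.63]
```

```bash
python3 -m handwheel '-10 0 0 0 0 0 0; -20 0 0 0 0 0 0; -20 0 0 0 0 0 50; -20 0 0 0 0 0 50; 0 0 -20 0 0 0 50; 0 0 -25 0 0 0 50; 0 0 0 0 0 0 50; 0 0 0 0 0 0 50'
python3 - <<'E'
from h import *
c,T=meas("w4"); delta([.512,.074,.1065],-1)
for t in ["slide_grip"]: print(t,[(round(d["conf"],2),d["box"]) for d in cams.recognise("wrist",t)])
E
```

```text
clock: 7.85
position: [0.4937, 0.1161, 0.159]
ee_rot: [0.394, 0.587, -0.394, 0.587]
ft_force: [-0.2, -0.3, 0.2]
grip_width: 0.582
red [313.8 279.3] [301 268  27  24 519] w [0.5105 0.0752 0.104 ]
red [194.3 286.1] [185 278  19  18 258] w [0.4406 0.0412 0.104 ]
clk 7.9 p [0.494  0.1154 0.159 ] F [ 0.23 -0.03 -0.27] grip 50.1 q [ 0.34  0.2  -0.72  1.83  0.14  1.17 -0.04]
shift tool mm [52.48  1.08 45.14] rotvec [0.0028 0.0003 0.0007]
slide_grip [(0.68, [291.1, 124.2, 49.7, 249.4])]
```

View pics/w4.png

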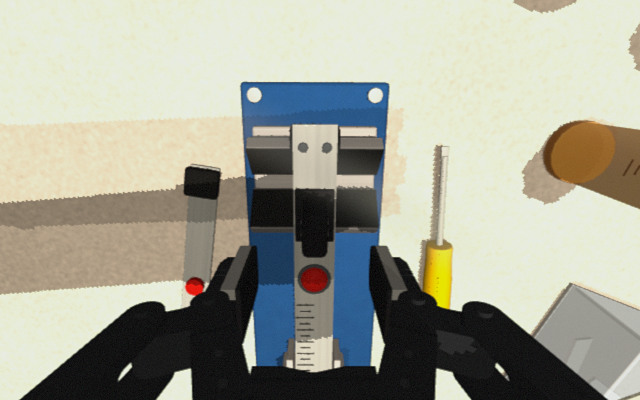

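```bash
python3 -m handwheel '15 1.2 0 0 0 0 50; 20 0 0 0 0 0 50; 12 0 0 0 0 0 50; 0 0 0 0 0 0 50; 0 0 0 0 0 0 20;0 0 0 0 0 0 20;0 0 0 0 0 0 20'
python3 - <<'E'
from h import *
delta([.494,.1155,.111],-1); c,T=meas("w5")
E
```

```text
clock: 8.65
position: [0.4956, 0.1166, 0.113]
ee_rot: [0.395, 0.586, -0.394, 0.587]
ft_force: [0.3, 0.6, 0.6]
grip_width: 0.234
clk 8.65 p [0.4956 0.1166 0.113 ] F [0.34 0.62 0.63] grip 20.0 q [ 0.32  0.26 -0.71  1.88  0.19  1.08 -0.08]
shift tool mm [ 2.   -1.91  0.37] rotvec [ 0.0029  0.0004 -0.0012]
red [310.3 325.9] [294 311  34  31 783] w [0.5104 0.0756 0.104 ]
```

View pics/w5.png

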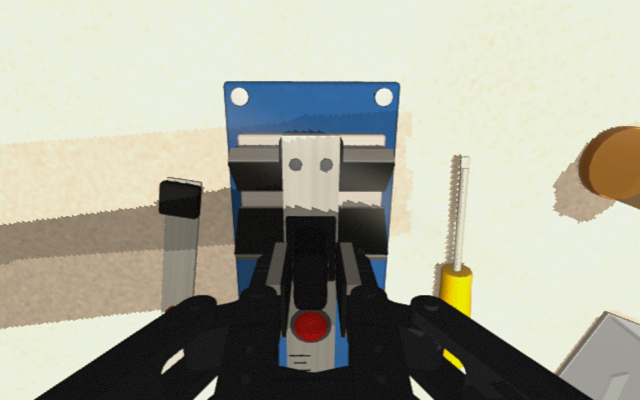

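```bash
python3 -m handwheel '1 -0.8 0 0 0 0 10; 0 0 0 0 0 0 8; 0 0 0 0 0 0 5; 0 0 0 0 0 0 5;0 0 0 0 0 0 5' 40
python3 - <<'E'
from h import *
delta([.494,.1155,.111],-1); samp(4)
E
```

```text
clock: 9.2
position: [0.4945, 0.1163, 0.1114]
ee_rot: [0.395, 0.587, -0.394, 0.587]
ft_force: [-2.3, 0.8, 3.0]
grip_width: 0.153
clk 9.2 p [0.4945 0.1163 0.1114] F [-2.32  0.83  3.05] grip 13.1 q [ 0.32  0.26 -0.71  1.88  0.19  1.07 -0.08]
shift tool mm [ 0.42 -0.74  0.52] rotvec [ 0.0031  0.0001 -0.0002]
clk 9.4 mean [494.46 116.28 111.38  -1.96   0.81   2.46] std [0.02 0.01 0.02 0.4  0.39 0.42]
```

```bash
python3 -m handwheel '0 0 3 0 0 0 5; 0 0 5 0 0 0 5; 0 0 6 0 0 0 5; 0 0 6 0 0 0 5; 0 0 6 0 0 0 5; 0 0 6 0 0 0 5; 0 0 5 0 0 0 5; 0 0 3 0 0 0 5'
python3 - <<'E'
from h import *
samp(4); p,r,o=pose(); d=p*1000-[494.46,116.28,111.38]; c=np.array([np.cos(ANG),np.sin(ANG),0]); print(d@c,o["grip_width"]*85.4)
E
```

```text
clock: 10.2
position: [0.5091, 0.0802, 0.1114]
ee_rot: [0.394, 0.588, -0.394, 0.587]
ft_force: [-5.1, 5.9, 4.7]
grip_width: 0.151
clk 10.4 mean [509.2   79.86 111.4   -4.37   4.28   4.57] std [0.07 0.2  0.01 0.54 1.08 0.27]
-39.447240173259786 13.112684047962334
```

```bash
python3 -m handwheel '0 0 0 0 0 0 40; 0 0 0 0 0 0 45; -15 0 0 0 0 0 45; -25 0 0 0 0 0 45; -10 0 20 0 0 0 0; 0 0 25.5 0 0 0 0; 0 0 0 0 0 0 0; 0 0 0 0 0 0 0'
python3 - <<'E'
from h import *
c,T=meas("w6"); delta([.512,.074,.1065],-1)
p,r,o=pose(); print((p*1000-np.array([511.4,74.4,0]))@np.array([np.cos(ANG),np.sin(ANG),0]))
E
```

```text
clock: 11.2
position: [0.5269, 0.0366, 0.162]
ee_rot: [0.395, 0.586, -0.395, 0.587]
ft_force: [-0.6, -0.5, -0.0]
grip_width: 0.001
red [184.6 201.1] [175 192  20  19 300] w [0.4513 0.0146 0.104 ]
red [312.4 210.8] [298 198  29  27 595] w [0.5255 0.038  0.104 ]
clk 11.25 p [0.5266 0.0374 0.1618] F [-0.02  1.41 -0.06] grip 0.1 q [ 0.44  0.24 -0.67  1.78  0.16  1.18  0.11]
shift tool mm [ 55.33   0.26 -39.43] rotvec [ 0.0031 -0.0001 -0.0004]
-40.02994652339926
```

View pics/w6.png

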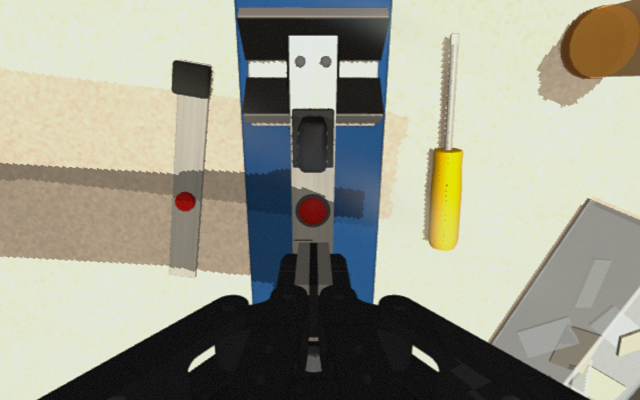

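```bash
python3 -m handwheel '20 0 0 0 0 0 0; 20 0 0 0 0 0 0; 12.5 0 0 0 0 0 0; 0 0 0 0 0 0 0; 0 0 0 0 0 0 0' ;python3 -c "
from h import *
samp(10)"
python3 -m handwheel '3 0 0 0 0 0 0; 3 0 0 0 0 0 0; 0 0 0 0 0 0 0; 0 0 0 0 0 0 0' ;python3 -c "
from h import *
samp(10)"
python3 -m handwheel '3 0 0 0 0 0 0; 2.5 0 0 0 0 0 0; 0 0 0 0 0 0 0; 0 0 0 0 0 0 0' ;python3 -c "
from h import *
samp(10)"
```

```text
clock: 11.75
position: [0.5268, 0.0375, 0.1093]
ee_rot: [0.394, 0.587, -0.394, 0.587]
ft_force: [0.9, 0.2, 0.3]
grip_width: -0.002
clk 12.25 mean [ 5.2701e+02  3.7130e+01  1.0945e+02  2.3000e-01 -2.4000e-01  2.7000e-01] std [0.16 0.19 0.27 0.51 0.26 0.28]
clock: 12.65
position: [0.5269, 0.0371, 0.103]
ee_rot: [0.395, 0.587, -0.394, 0.587]
ft_force: [0.3, 0.1, 3.4]
grip_width: 0.002
clk 13.15 mean [5.2688e+02 3.7090e+01 1.0300e+02 4.4000e-01 8.4000e-01 4.0100e+00] std [0.03 0.02 0.05 0.33 0.49 0.44]
clock: 13.55
position: [0.527, 0.0371, 0.0979]
ee_rot: [0.395, 0.587, -0.394, 0.587]
ft_force: [-1.6, 1.0, 10.0]
grip_width: -0.002
clk 14.05 mean [526.97  37.12  97.91  -1.19   0.63  10.14] std [0.01 0.01 0.01 0.67 0.24 0.52]
```

```bash
python3 -m handwheel '1.6 0 0 0 0 0 0; 0 0 0 0 0 0 0; 0 0 0 0 0 0 0' ;python3 -c "
from h import *
samp(20)"
python3 -m handwheel '-8.5 0 0 0 0 0 0; 0 0 0 0 0 0 0; 0 0 0 0 0 0 0' ;python3 -c "
from h import *
samp(20)"
python3 -m handwheel '-7 0 0 0 0 0 0; 0 0 0 0 0 0 0; 0 0 0 0 0 0 0' ;python3 -c "
from h import *
samp(20)"
```

```text
clock: 14.35
position: [0.527, 0.0371, 0.0965]
ee_rot: [0.395, 0.587, -0.394, 0.587]
ft_force: [-2.6, 0.5, 11.4]
grip_width: 0.001
clk 15.35 mean [527.02  37.1   96.48  -2.1    0.68  11.67] std [0.01 0.02 0.01 0.4  0.46 0.42]
clock: 15.65
position: [0.5267, 0.0369, 0.1041]
ee_rot: [0.395, 0.587, -0.394, 0.587]
ft_force: [1.6, 1.1, 3.1]
grip_width: -0.001
clk 16.65 mean [5.2670e+02 3.6930e+01 1.0411e+02 1.8000e+00 3.7000e-01 2.7000e+00] std [0.03 0.01 0.09 0.32 0.47 0.54]
clock: 16.95
position: [0.5264, 0.0369, 0.1112]
ee_rot: [0.394, 0.587, -0.395, 0.587]
ft_force: [0.8, 0.1, -0.9]
grip_width: -0.001
clk 17.95 mean [ 5.2658e+02  3.6960e+01  1.1113e+02 -2.1000e-01  1.5000e-01  1.2000e-01] std [0.13 0.03 0.09 0.48 0.43 0.44]
```

```bash
python3 -m handwheel '-20 0 0 0 0 0 0; -28 0 0 0 0 0 40; 0 0 -20 0 0 0 40; 0 0 -25 0 0 0 40; 20 0.3 0 0 0 0 40; 20 0 0 0 0 0 30; 8 0 0 0 0 0 20; 0 0 0 0 0 0 20'
python3 - <<'E'
from h import *
c,T=meas("w7"); p,r,o=pose(); d=p*1000-[509.2,79.86,111.38]; c=np.array([np.cos(ANG),np.sin(ANG),0]); print(p,d@c,o["grip_width"]*85.4,o["ft_force"])
E
```

```text
clock: 18.75
position: [0.5093, 0.0786, 0.1104]
ee_rot: [0.394, 0.587, -0.395, 0.586]
ft_force: [0.2, -0.7, 0.2]
grip_width: 0.235
red [169.2 275.6] [158 265  23  22 387] w [0.4492 0.0407 0.104 ]
red [313.2 328.4] [297 314  34  30 807] w [0.5252 0.0388 0.104 ]
[0.50992537 0.07875315 0.11127714] -1.2979869606240837 20.0865788024395 [ 0.11305396 -0.38961293  0.49953503]
```

View pics/w7.png

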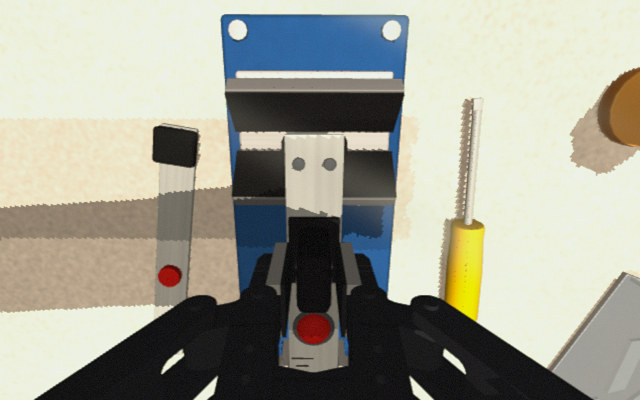

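Grip centred between the fingers (col ~314), stud at (313,328). Close, then slide.

```bash
python3 -m handwheel '0 0 0 0 0 0 10; 0 0 0 0 0 0 5; 0 0 0 0 0 0 5; 0 0 0 0 0 0 5' 40
python3 - <<'E'
from h import *
samp(3)
E
python3 -m handwheel '0 0 2 0 0 0 5; 0 0 2 0 0 0 5; 0 0 1.6 0 0 0 5;0 0 0 0 0 0 5; 0 0 0 0 0 0 5'
python3 - <<'E'
from h import *
samp(4)
E
```

```text
clock: 19.2
position: [0.5098, 0.0787, 0.1114]
ee_rot: [0.394, 0.587, -0.395, 0.587]
ft_force: [-5.2, 0.1, 1.8]
grip_width: 0.15
clk 19.35 mean [ 5.0983e+02  7.8710e+01  1.1139e+02 -5.2300e+00 -6.0000e-02  1.4500e+00] std [0.   0.01 0.05 0.12 0.42 0.81]
clock: 19.85
position: [0.5115, 0.0748, 0.1113]
ee_rot: [0.394, 0.587, -0.394, 0.587]
ft_force: [-8.0, 2.7, 4.0]
grip_width: 0.154
clk 20.05 mean [511.47  74.75 111.26  -7.3    2.93   3.39] std [0.01 0.01 0.02 0.39 0.3  0.41]
```

```bash
python3 -m handwheel '0 0 1.3 0 0 0 5; 0 0 0 0 0 0 5; 0 0 0 0 0 0 5'
python3 - <<'E'
from h import *
samp(4)
E
python3 -m handwheel '0 0 0 0 0 0 30; 0 0 0 0 0 0 40; -15 0 0 0 0 0 45; -25 0 0 0 0 0 45; -10 0 20 0 0 0 0; 0 0 25 0 0 0 0; 0 0 0 0 0 0 0; 0 0 0 0 0 0 0'
python3 - <<'E'
from h import *
c,T=meas("w8"); print(pose()[0],pose()[2]["grip_width"])
E
```

```text
clock: 20.35
position: [0.5119, 0.0736, 0.1112]
ee_rot: [0.394, 0.588, -0.394, 0.586]
ft_force: [-8.4, 4.4, 3.6]
grip_width: 0.155
clk 20.55 mean [511.91  73.64 111.24  -7.8    3.68   3.29] std [0.01 0.01 0.01 0.5  0.54 0.29]
clock: 21.35
position: [0.53, 0.0304, 0.1621]
ee_rot: [0.395, 0.586, -0.395, 0.587]
ft_force: [-0.7, -0.2, 0.1]
grip_width: -0.004
red [183.1 193.8] [173 185  21  19 303] w [0.4523 0.0126 0.104 ]
red [311.4 208.6] [298 195  28  28 603] w [0.5276 0.0329 0.104 ]
[0.52974551 0.03114206 0.16190658] 0.0006052637153758905
```

```bash
python3 -m handwheel '20 -0.3 -1.3 0 0 0 0; 20 0 0 0 0 0 0; 10 0 0 0 0 0 0; 0 0 0 0 0 0 0; 0 0 0 0 0 0 0; 0 0 0 0 0 0 0' ;python3 -c "
from h import *
samp(20)"
python3 -m handwheel '4 0 0 0 0 0 0; 4 0 0 0 0 0 0; 0 0 0 0 0 0 0; 0 0 0 0 0 0 0;0 0 0 0 0 0 0' ;python3 -c "
from h import *
samp(20)"
python3 -m handwheel '4 0 0 0 0 0 0; 2 0 0 0 0 0 0; 0 0 0 0 0 0 0; 0 0 0 0 0 0 0;0 0 0 0 0 0 0' ;python3 -c "
from h import *
samp(20)"
```

```text
clock: 22.0
position: [0.5294, 0.0321, 0.1122]
ee_rot: [0.395, 0.586, -0.394, 0.587]
ft_force: [0.1, -0.8, -0.6]
grip_width: 0.003
clk 23.0 mean [ 5.2894e+02  3.1820e+01  1.1146e+02  2.0000e-01 -1.1000e-01 -1.0000e-02] std [0.21 0.07 0.35 0.58 0.54 0.54]
clock: 23.5
position: [0.529, 0.0319, 0.1035]
ee_rot: [0.395, 0.587, -0.394, 0.587]
ft_force: [0.2, 0.9, 3.1]
grip_width: -0.001
clk 24.5 mean [528.94  31.87 103.33   0.95   0.86   3.84] std [0.03 0.03 0.07 0.54 0.58 0.51]
clock: 25.0
position: [0.5291, 0.0319, 0.0979]
ee_rot: [0.395, 0.587, -0.394, 0.587]
ft_force: [-1.2, 1.8, 10.7]
grip_width: 0.0
clk 26.0 mean [529.04  31.92  97.87  -1.25   1.17  11.05] std [0.01 0.01 0.01 0.56 0.45 0.52]
```

```bash
python3 -m handwheel '0.7 0 0 0 0 0 0; 0 0 0 0 0 0 0;0 0 0 0 0 0 0' ;python3 -c "
from h import *
samp(30)"
python3 -m handwheel '-4 0 0 0 0 0 0; -4 0 0 0 0 0 0; 0 0 0 0 0 0 0;0 0 0 0 0 0 0;0 0 0 0 0 0 0' ;python3 -c "
from h import *
samp(30)"
```

```text
clock: 26.3
position: [0.5291, 0.0319, 0.0972]
ee_rot: [0.395, 0.587, -0.394, 0.587]
ft_force: [-2.1, 1.3, 12.8]
grip_width: 0.002
clk 27.8 mean [529.07  31.92  97.25  -1.63   1.06  11.83] std [0.01 0.02 0.01 0.42 0.42 0.54]
clock: 28.3
position: [0.5287, 0.0317, 0.1042]
ee_rot: [0.394, 0.587, -0.395, 0.587]
ft_force: [1.1, 0.7, 2.7]
grip_width: 0.0
clk 29.8 mean [5.2875e+02 3.1740e+01 1.0445e+02 1.1200e+00 4.7000e-01 2.4300e+00] std [0.03 0.02 0.08 0.47 0.53 0.51]
```

```bash
python3 -m handwheel '3 0 0 0 0 0 0; 3 0 0 0 0 0 0; 1.7 0 0 0 0 0 0; 0.5 0 0 0 0 0 0; 0 0 0 0 0 0 0;0 0 0 0 0 0 0;0 0 0 0 0 0 0' ;python3 -c "
from h import *
samp(20)"
```

```text
clock: 30.5
position: [0.529, 0.0318, 0.097]
ee_rot: [0.394, 0.587, -0.395, 0.587]
ft_force: [-3.3, -0.4, 12.2]
grip_width: 0.002
clk 31.5 mean [ 5.2899e+02  3.1850e+01  9.6980e+01 -2.9400e+00 -3.8000e-01  1.2210e+01] std [0.02 0.02 0.02 0.42 0.35 0.54]
```

```bash
python3 -m handwheel '-0.12 0 0 0 0 0 0;0 0 0 0 0 0 0;0 0 0 0 0 0 0' ;python3 -c "
from h import *
samp(30)"
python3 -m handwheel '-4 0 0 0 0 0 0; -10 0 0 0 0 0 0; -20 0 0 0 0 0 0; -30 0 0 0 0 0 0;-30 0 0 0 0 0 0;0 0 0 0 0 0 0;0 0 0 0 0 0 0;0 0 0 0 0 0 0' ;python3 -c "
from h import *
samp(5)
c,T=meas('w9');c=cams.camera('top');cv2.imwrite('pics/top9.png',c['color'])"
```

```text
clock: 31.8
position: [0.529, 0.0319, 0.0971]
ee_rot: [0.394, 0.587, -0.395, 0.587]
ft_force: [-3.0, -0.6, 12.8]
grip_width: -0.001
clk 33.3 mean [ 5.2898e+02  3.1850e+01  9.7090e+01 -2.8100e+00 -3.2000e-01  1.2020e+01] std [0.01 0.02 0.01 0.53 0.39 0.3 ]
clock: 34.1
position: [0.528, 0.0316, 0.1893]
ee_rot: [0.394, 0.587, -0.395, 0.586]
ft_force: [0.4, -0.2, -0.8]
grip_width: 0.003
clk 34.35 mean [ 5.2813e+02  3.1690e+01  1.8935e+02 -2.7000e-01 -4.9000e-01 -1.8000e-01] std [0.13 0.06 0.15 0.59 0.52 0.33]
red [194.7 186.9] [186 179  18  17 249] w [0.4499 0.0093 0.104 ]
red [312.9 197.7] [301 186  25  24 460] w [0.5275 0.0326 0.104 ]
```

View pics/w9.png

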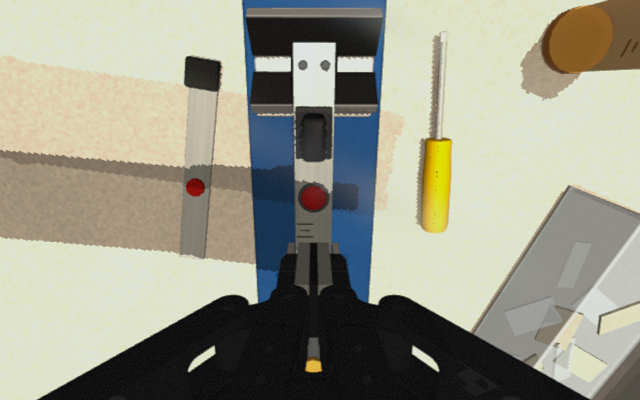

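The gripper is clear, the stud is back at (313,198) with the leaf unshifted, and the neighbouring spare leaf and screwdriver look undisturbed.

```bash
python3 -c "
from h import *
print(hand_in())"
```

```text
the job is handed in; nothing more can be done
None
```

The clamp is set and handed in. In the final test press the leaf gave 8.8 to 9.0 mm at 12 N, held steadily for about 1.5 s.

- **Start:** my first press put the leaf at roughly 18 mm give at 12 N, so it was too soft, as expected.
- **Adjustment:** I slid it towards the head by its grip in two steps, about 39.4 mm and then 5.5 mm. A press between the two showed about 9.8 to 10 mm.
- **Final press:** the mean force was 12.02 N with the fingertips at 97.09 mm. Measured from the stud's stated 106.5 mm, less 0.4 mm sink, that is 9.0 mm give.
- **After release:** I let go and lifted clear at 34 s. The last wrist picture shows the stud where I left it, and the spare leaf and screwdriver look undisturbed. I saved a last top picture but did not view it, so the rest of the table was not checked afterwards.

**Where the checks disagreed:** working from the slope of force against depth instead gives about 8.8 mm, because the stud appeared to touch at 106.3 mm rather than 106.5 mm. Softness in the stud's first contact would explain that. About 3 N of sideways force was also on the stud during the final hold. The highest measured force on the stud was about 13 N.

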